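# Latch the large food carrier

## Robot

A 6-joint arm with a two-finger parallel gripper is mounted at the origin on the work surface. World frame = base frame: x ahead of the robot, y to its left, z up, the work surface at z = 0. Lengths are in m, angles in rad, forces in N, time in s.
With the tool pointing down it reaches from about 0.35 to 1 m from the base axis. Payload 7.1 kg.
Tool frame: the origin (TCP) lies midway between the tips of the shut fingers; the grasp point (between the pads) lies manip.grip_depth behind it (manip.grip_depth is the distance from the TCP to the grasp point, in m); x points along the fingers, y is the direction in which the jaws open and shut, and the axes are right-handed (so a half turn about x gives the same grasp; the last joint's range is limited). The gripper opens to 85 mm and grips with 20 to 120 N. Pads are 22 mm wide; open, the fingers measure 114 mm over their backs; the gripper's body (76 mm by 85 mm) begins 54 mm behind the grasp point. The pads swing forward as they close: fully open they stand 13 mm farther back than shut.
Start: joints at [-1.308, 0.423, 1.63, -0, 1.089, -0.019], TCP at [0.174, -0.6, 0.231] pointing down, gripper open.
Joint ranges: [-3, 3], [-0.9, 2.11], [0.09, 2.58], [-1.31, 4.45], [0.11, 2.69], [-2.54, 2.54]. Speed limits (rad/s): [2.39, 2.39, 3.01, 3.14, 3.14, 3.14].

## Interface

Orientations are given as a unit quaternion [w, x, y, z].
In Python, from station import manip, imaging gives the robot as it stands.
- The arm moves only by the tool step_arm, never from a script. Its argument "targets" is a list of rows, each an object with "offset": the shift along the world's x, y, z in units of 30 mm (1.0 is 30 mm), a list of three; "rot": the turn, a rotation vector about the world's x, y, z in units of 6 degrees (1.0 is 6 degrees), a list of three. In form: [{"offset": [dx, dy, dz], "rot": [wx, wy, wz]}, ...]. A call has 1 to 8 rows; each row shifts and turns the commanded pose from where the row before left it; what a row does not reach is not made up. A row lasts 1/12 s, in which the tool goes at most 41.7 mm and 7.16 degrees, less where a joint would pass 70% of its speed; a pose out of reach is approached as far as the arm can. A call is refused whole if a number of a shift passes 1 or a number of a turn 1, either way. A call with a gripper value outside its range is refused whole. "claw" is the closure, from -1 (fully open) to 1 (shut), set as the call begins (left out, the last holds). The fingers move at their own pace and stop on an object; the grip force is fixed at half the most. Time passes only in rows, so rows that do not move let the fingers close. It gives the time, the measured TCP pose, the force and the opening at its end, in the units of the state.
- manip.sense(): the state, without advancing time (a new reading comes with each control period).
- imaging.get_image(name): name is "scene" or "top" or "wrist"; returns (picture, depth): 400x640x3 uint8, blue, green, red; 400x640 float32, m along the optical axis (not along the pixel's ray), 0 where there is no reading.
- imaging.camera_params(name): a dict with "intrinsics" (3x3 intrinsics, pixels), "world_from_camera" (4x4, takes a point from camera to world coordinates). Camera axes: x right, y up, looking along -z (the intrinsics and any distortion apply to the point x, -y, -z); pixel columns grow to the right and rows downward; lengths in m; the calibration is good to about 2 mm. A picture is of the moment at which its call begins: read the wrist's pose just before it. camera_params takes no time and is no camera call; for the wrist camera it gives the pose at the moment of the call.
- manip.sign_off(): hands the job in, once; it reports no verdict.
The state is a dict: "t": time; "joint_pos": joint angles; "qvel": joint speeds; "effort": joint torques, N m; "tool_pos": TCP position; "tool_rot": TCP orientation; "contact_force": force on the tool from outside, world axes, zero at the start; "moment": the same for the moment, N m; "gripper_width": finger opening in m.
Only numpy, scipy, OpenCV 4.12 (cv2) and the standard library are available. Lean on these libraries where they do the work, as an engineer would, in place of code of your own. Each camera call takes 0.05 s, during which the arm holds its last target.

## Task

Both insulated food carriers on the counter stand unlatched. Fasten the larger one: flip the latch's wire loop over onto its keeper on the lid, then press the lever down over centre until it lies flat. Leave the smaller carrier's latch open.

Things in the scene. Friction and masses are not known exactly. Their poses are not given: they have to be found in the camera images.
- large_keeper (a point): Seat under the lip of the keeper (50 mm wide steel hook on the larger carrier's white lid), where the loop's bar ends; 117 mm above the counter, 9 above the lid. Axes: x level from lever to keeper, away from the robot within 15 deg; z up; y along the bar. Lever pin at x -70, z +5 mm. Lip: tip x +0.5, top z +12. Sprung lid gives 3 mm to the lever's draw; the carrier is fixed.
- large_loop_bar (a point): Middle of the larger latch's loop bar, 10 mm thick, 74 long. Two 6 mm legs, 64 apart, run 94.5 mm to its pivot on the lever: 28 mm from the lever pin, 12 deg past the blade on the robot's side. Starts leaning back to the robot, 45 deg past the lever. Swings freely: pushed away from the robot past upright, over the lever's end, it drops onto the lid beyond the keeper, bar 12 to 28 mm past the seat.
- large_lever_tip (a point): Press point on the larger latch's lever: on the face that is on top when shut, 72 mm from the pin, 3 off mid-blade. Steel blade 38 wide, 6 thick, 92 mm long with 12 mm thick rolled end. Starts 65 to 85 deg above level, leaning to the keeper, stays by friction; swings over towards the robot, under 8 N here, to lie level when shut (point 125 mm above the counter), held over centre.
- small_lever (a joint): Lever of the same latch on the smaller carrier, to be left open: 0 leans 60 deg above level to its keeper, grows towards the robot, 2.09 rad lies shut. Carriers: grey boxes side by side, either on the left; larger 320 x 240 mm, smaller 265 x 160. Lid 108 mm high; in front a shelf 100 mm high, reaching 115 mm from the pin towards the robot, bears the lever.

How it is judged:
By the outcome, as a careful person would: the job done as asked, in the order asked, and still so for the second after the job is handed in, with the robot touching nothing.
It also fails if it takes over 48 s, if anything falls off the work surface, if the arm or the gripper's body presses on something with over 40 N, if the wrist force passes 120 N, or if a joint passes its speed limit or range.

## Working session

There is one attempt and no reset: what is moved stays moved. The work goes in short steps, Python scripts to look and compute and a tool call to move; the robot and the scene stay as the last step left them, time stands still between calls to the robot, and variables do not carry over. Pictures are saved under pics/ and viewed, and the job is handed in when it is done.

Besides the shell and the picture viewer there is one more tool, called after "Call:" in YAML: its name, and indented under it one key for each argument. step_arm: Moves the arm, as the interface text tells. Its arguments: {"type":"object","properties":{"targets":{"type":"array","items":{"type":"object","properties":{"offset":{"type":"array","items":{"type":"number"}},"rot":{"type":"array","items":{"type":"number"}}}}},"claw":{"type":"number"}},"required":["targets"]}

```bash
ls; mkdir -p pics
python3 - <<'E'
from station import manip, imaging
import cv2, numpy as np
print(manip.sense(), manip.grip_depth)
for n in ["scene","top"]:
    im,d=imaging.get_image(n); cv2.imwrite(f"pics/{n}0.png",im); np.save(f"{n}0.npy",d)
    p=imaging.camera_params(n); print(n,p)
E
```

```text
pics
{'t': 0.0, 'joint_pos': array([-1.30802836e+00,  4.23848614e-01,  1.63070054e+00, -7.74776173e-06,
        1.08858793e+00, -1.90338744e-02]), 'qvel': array([-2.52290199e-03,  8.05051932e-04, -2.47383424e-04, -8.51207458e-05,
        8.94378125e-04, -1.88711346e-03]), 'effort': array([-2.48389122e-03, -5.57381845e+01, -2.81737304e+01, -1.93930036e-04,
        7.22839177e-03, -3.29243960e-05]), 'tool_pos': array([ 0.17366388, -0.59981591,  0.23053669]), 'tool_rot': array([-0.09876219, -0.70003009, -0.09984558,  0.70016767]), 'contact_force': array([-0.55039631, -0.65109589,  0.55011998]), 'moment': array([-0.00924014, -0.02268958,  0.01526368]), 'gripper_width': 0.0853349120320266} 0.0187
scene {'intrinsics': array([[474.57326626,   0.        , 315.22526345],
       [  0.        , 474.57326626, 200.67316562],
       [  0.        ,   0.        ,   1.        ]]), 'world_from_camera': array([[ 0.14852104, -0.76199849,  0.63031723,  1.19762813],
       [ 0.98881856,  0.10579966, -0.10509181, -0.09354354],
       [ 0.01339245,  0.63887772,  0.76919172,  1.01906161],
       [ 0.        ,  0.        ,  0.        ,  1.        ]])}
top {'intrinsics': array([[469.31062066,   0.        , 313.03029778],
       [  0.        , 469.31062066, 204.17334543],
       [  0.        ,   0.        ,   1.        ]]), 'world_from_camera': array([[-0.01765397,  0.98573066, -0.1674019 ,  0.39304324],
       [-0.99953155, -0.02158575, -0.02169648, -0.01023135],
       [-0.02500038,  0.16694046,  0.98564997,  1.07216399],
       [ 0.        ,  0.        ,  0.        ,  1.        ]])}
```

View pics/scene0.png

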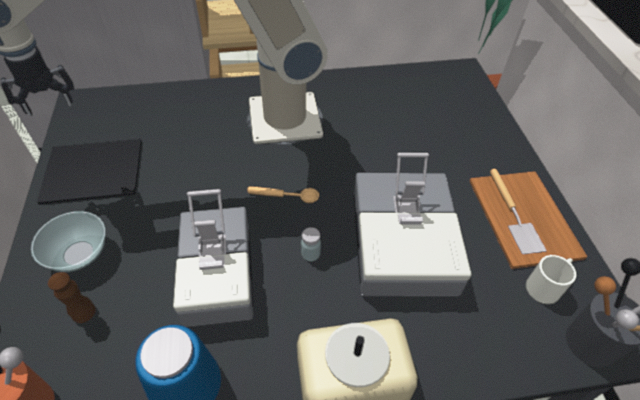

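View pics/top0.png

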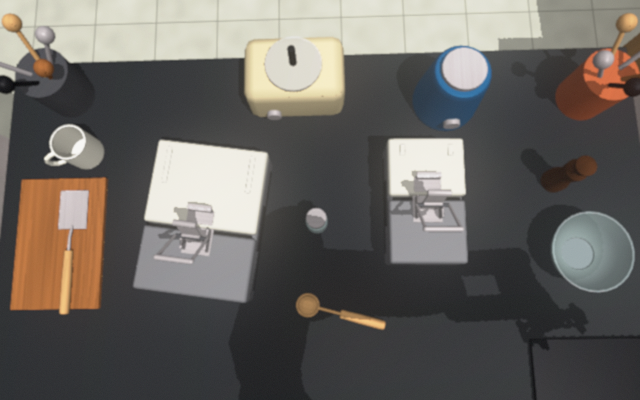

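The larger carrier is on the robot's left: top view box about (135–268, 140–300), with the latch near (190, 230). I'll enlarge it.

```bash
cat > h.py <<'E'
import numpy as np, cv2
from station import manip, imaging
def deproj(n,u,v,depth,p=None):
    p=p or imaging.camera_params(n);K=p["intrinsics"];T=p["world_from_camera"]
    c=np.array([(u-K[0,2])/K[0,0]*depth,-(v-K[1,2])/K[1,1]*depth,-depth,1]);return (T@c)[:3]
def onz(n,u,v,z,p=None):
    p=p or imaging.camera_params(n);T=p["world_from_camera"];o=T[:3,3]
    r=deproj(n,u,v,1.0,p)-o;return o+r*(z-o[2])/r[2]
def proj(n,P,p=None):
    p=p or imaging.camera_params(n);K=p["intrinsics"];T=p["world_from_camera"]
    c=np.linalg.inv(T)@np.append(P,1);return np.array([K[0,0]*c[0]/-c[2]+K[0,2],K[1,1]*-c[1]/-c[2]+K[1,2]])
E
python3 - <<'E'
from h import *
im=cv2.imread("pics/top0.png"); c=im[130:310,125:280]
a=cv2.resize(c[60:150,15:105],None,fx=6.5,fy=6.5,interpolation=cv2.INTER_CUBIC);cv2.imwrite("pics/topc.png",a)
im=cv2.imread("pics/scene0.png"); c=im[145:235,370:460]
cv2.imwrite("pics/scenec.png",cv2.resize(c,None,fx=6.5,fy=6.5,interpolation=cv2.INTER_CUBIC))
E
```

```text
(no output)
```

View pics/topc.png

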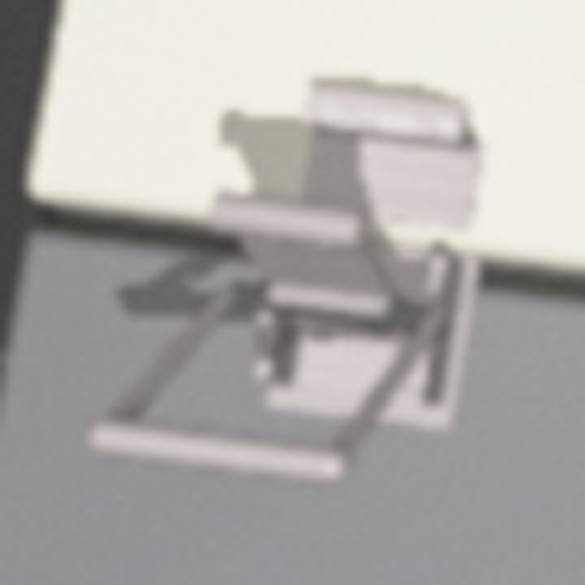

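View pics/scenec.png

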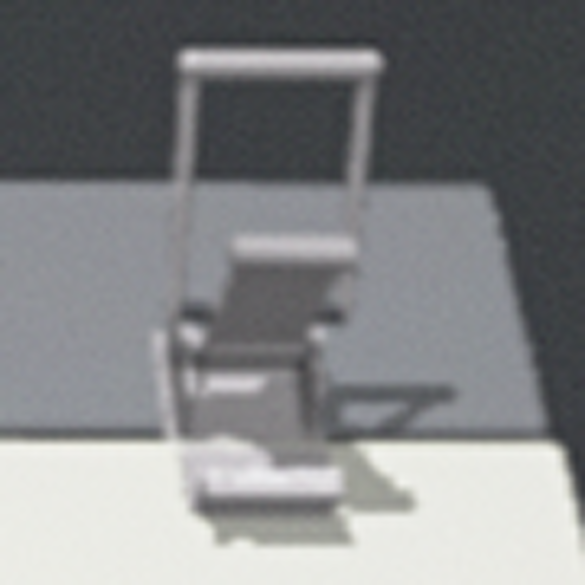

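```bash
cat > tri.py <<'E'
from h import *
from scipy.optimize import least_squares
def tri(a,b):
    A=[("top",a[0]/6.5+140,a[1]/6.5+190),("scene",b[0]/6.5+370,b[1]/6.5+145)]
    P={n:imaging.camera_params(n) for n in("top","scene")}
    r=least_squares(lambda X:np.concatenate([proj(n,X,P[n])-[u,v] for n,u,v in A]),[.45,.25,.2])
    return r.x,r.fun
for nm,a,b in [("barL",(92,437),(382,60)),("barR",(340,465),(182,62)),
 ("levL",(218,210),(357,247)),("levR",(358,230),(232,247)),
 ("lipL",(312,80),(342,470)),("lipR",(468,98),(200,470))]:
    x,f=tri(a,b); print(nm,x.round(4),f.round(2))
E
python3 tri.py
python3 - <<'E'
from h import *
d=np.load("top0.npy")
for nm,u,v in [("shelf",170,275),("lidfar",220,170),("lip",140+390/6.5,190+98/6.5),("bar",140+216/6.5,190+451/6.5),("lev",140+290/6.5,190+217/6.5)]:
    print(nm,deproj("top",u,v,d[int(round(v-.5)),int(round(u-.5))]).round(4))
# lid edges
for u,v in [(160,142),(268,153),(145,219),(258,236)]: print(onz("top",u,v,.108).round(4))
for u,v in [(141,226),(256,240),(134,287),(248,301)]: print(onz("top",u,v,.100).round(4))
E
```

```text
barL [0.4458 0.2987 0.2283] [-1.   -0.17 -1.32  0.32]
barR [0.4366 0.2281 0.2284] [-0.4  -0.06 -0.53  0.1 ]
levL [0.5121 0.2739 0.2035] [-1.13 -0.18 -1.39  0.32]
levR [0.5053 0.2319 0.203 ] [-0.47 -0.07 -0.58  0.12]
lipL [0.5614 0.2666 0.1384] [-1.01 -0.15 -1.17  0.25]
lipR [0.5544 0.2165 0.1389] [-0.63 -0.09 -0.73  0.13]
shelf [0.4164 0.3107 0.0954]
lidfar [0.6355 0.2078 0.1046]
lip [0.5564 0.2423 0.1293]
bar [0.4407 0.2605 0.2331]
lev [0.5085 0.249  0.2093]
[0.6996 0.3377 0.108 ]
[0.6694 0.1049 0.108 ]
[0.533  0.3631 0.108 ]
[0.4926 0.1259 0.108 ]
[0.5195 0.3741 0.1   ]
[0.4851 0.1312 0.1   ]
[0.3932 0.3831 0.1   ]
[0.361  0.1472 0.1   ]
```

Both views agree. The loop bar's middle is at about (0.441, 0.263, 0.23), the lever end at about (0.509, 0.253, 0.205), and the lip tip at about (0.557, 0.242). The yaw is about −7.5°. Next I work out the tool rotation.

Run:
```python
from h import *
from scipy.spatial.transform import Rotation as R
s=manip.sense();q=s['tool_rot'];r=R.from_quat(np.r_[q[1:],q[0]]);print(r.as_matrix().round(3))
y=r.as_matrix()[:,1];print(np.degrees(np.arctan2(y[1],y[0])))
p=imaging.camera_params("wrist");print(p["world_from_camera"].round(3))
```

```text
[[-0.     0.278 -0.961]
 [ 0.001 -0.961 -0.278]
 [-1.    -0.001 -0.   ]]
-73.85327077708344
[[ 0.278  0.909  0.312  0.254]
 [-0.961  0.263  0.09  -0.576]
 [-0.    -0.325  0.946  0.373]
 [ 0.     0.     0.     1.   ]]
```

Call:
step_arm:
  targets:
    - {"offset": [0.5,0.5,1],"rot": [0,0,0.5]}
    - {"offset": [1,1,1],"rot": [0,0,1]}
    - {"offset": [1,1,1],"rot": [0,0,1]}
    - {"offset": [1,1,1],"rot": [0,0,1]}
    - {"offset": [1,1,1],"rot": [0,0,1]}
    - {"offset": [1,1,0],"rot": [0,0,1]}
    - {"offset": [1,1,0],"rot": [0,0,1]}
    - {"offset": [1,1,0],"rot": [0,0,1]}
  claw: 1

```text
t: 0.77
tool_pos: [0.3744, -0.3992, 0.358]
tool_rot: [0.361, 0.608, 0.361, -0.608]
contact_force: [0.4, 0.4, -0.2]
gripper_width: 0.0
```

Call:
step_arm:
  targets:
    - {"offset": [0.5,1,0],"rot": [0,0,1]}
    - {"offset": [0,1,0],"rot": [0,0,1]}
    - {"offset": [0,1,0],"rot": [0,0,1]}
    - {"offset": [0,1,0],"rot": [0,0,1]}
    - {"offset": [0,1,0],"rot": [0,0,1]}
    - {"offset": [0,1,0],"rot": [0,0,1]}
    - {"offset": [0,1,0],"rot": [0,0,1]}
    - {"offset": [0,1,0],"rot": [0,0,1]}

```text
t: 1.43
tool_pos: [0.3879, -0.1592, 0.3573]
tool_rot: [0.577, 0.408, 0.577, -0.408]
contact_force: [0.5, -0.6, 0.4]
gripper_width: 0.0001
```

Call:
step_arm:
  targets:
    - {"offset": [0,1,0],"rot": [0,0,1]}
    - {"offset": [0,1,0],"rot": [0,0,1]}
    - {"offset": [0,1,0],"rot": [0,0,1]}
    - {"offset": [0,1,0],"rot": [0,0,1]}
    - {"offset": [0,1,0],"rot": [0,0,1]}
    - {"offset": [0,1,0],"rot": [0,0,1]}
    - {"offset": [0,1,0],"rot": [0,0,1]}
    - {"offset": [0,1,0],"rot": [0,0,1]}

```text
t: 2.1
tool_pos: [0.3879, 0.0807, 0.3574]
tool_rot: [0.693, 0.138, 0.693, -0.138]
contact_force: [0.8, 0.4, -0.2]
gripper_width: 0.0006
```

Call:
step_arm:
  targets:
    - {"offset": [0,1,0],"rot": [0,0,1]}
    - {"offset": [0,1,0],"rot": [0,0,1]}
    - {"offset": [0,1,0],"rot": [0,0,0.56]}
    - {"offset": [0,1,0],"rot": [0,0,0]}
    - {"offset": [0,0.5,0],"rot": [0,0,0]}
    - {"offset": [0,0,0],"rot": [0,0,0]}

```text
t: 2.6
tool_pos: [0.3882, 0.2167, 0.3572]
tool_rot: [0.705, 0.045, 0.706, -0.045]
contact_force: [-0.2, -1.3, -1.2]
gripper_width: 0.0001
```

Run:
```python
from h import *
p=imaging.camera_params("wrist");im,d=imaging.get_image("wrist")
import pickle;pickle.dump((p,d),open("w1.pkl","wb"));cv2.imwrite("pics/w1.png",im)
cv2.imwrite("pics/w1b.png",cv2.resize(im,(800,500)))
print(manip.sense()['joint_pos'],p["world_from_camera"].round(3))
```

```text
[ 4.79629641e-01  6.34964016e-03  1.86462015e+00 -1.31134738e-04
  1.27171012e+00 -9.63122008e-01] [[ 0.128 -0.939 -0.319  0.306]
 [ 0.992  0.12   0.042  0.228]
 [-0.001 -0.322  0.947  0.5  ]
 [ 0.     0.     0.     1.   ]]
```

View pics/w1.png

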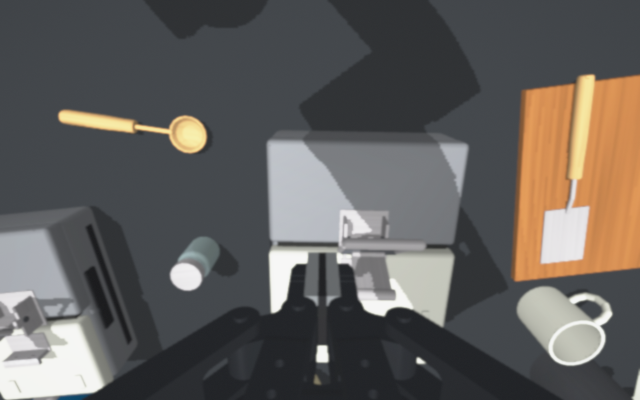

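The wrist view shows the bar at about (345–425, 245) and the lever end at (360–395, 293). The gripper partly hides the keeper. The carrier is square to the tool, so the yaw is right.

Run:
```python
from h import *
im=cv2.imread("pics/w1.png")[200:310,320:440]
cv2.imwrite("pics/w1c.png",cv2.resize(im,None,fx=5,fy=5,interpolation=cv2.INTER_CUBIC))
```

```text
(no output)
```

View pics/w1c.png

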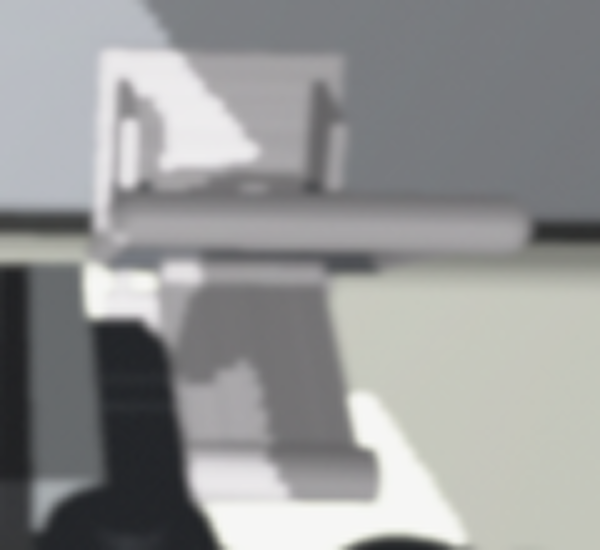

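Run:
```python
from h import *
import pickle
p,d=pickle.load(open("w1.pkl","rb"))
for nm,u,v,z in [("barR",343,243,.23),("barL",426,245,.23),("barmid",384.5,244,.23),("levend",377,295,.21),("bracket",364.5,211,.1)]:
    X=onz("wrist",u,v,z,p); print(nm,X.round(4), d[int(v),int(u)], deproj("wrist",u,v,d[int(v),int(u)],p).round(4))
```

```text
barR [0.439  0.2294 0.23  ] 0.2917183 [0.4362 0.2294 0.2357]
barL [0.45   0.3008 0.23  ] 0.44557178 [0.521  0.3365 0.097 ]
barmid [0.4445 0.2651 0.23  ] 0.29239604 [0.4418 0.2644 0.2353]
levend [0.5093 0.2566 0.21  ] 0.33723783 [0.5088 0.2566 0.2108]
bracket [0.4626 0.2612 0.1   ] 0.42590564 [0.4622 0.2611 0.1012]
```

Call:
step_arm:
  targets:
    - {"offset": [0.2,0.9,0],"rot": [0,0,0]}
    - {"offset": [0.2,0.87,-0.6],"rot": [0,0,0]}
    - {"offset": [0,0,-1],"rot": [0,0,0]}
    - {"offset": [0,0,-1],"rot": [0,0,0]}
    - {"offset": [0,0,-1],"rot": [0,0,0]}
    - {"offset": [0,0,-0.8],"rot": [0,0,0]}
    - {"offset": [0,0,-0.2],"rot": [0,0,0]}
    - {"offset": [0,0,0],"rot": [0,0,0]}

```text
t: 3.32
tool_pos: [0.3995, 0.2658, 0.2181]
tool_rot: [0.704, 0.046, 0.707, -0.048]
contact_force: [-0.5, -0.1, -0.2]
gripper_width: 0.0004
```

Run:
```python
from h import *
print(manip.sense()['tool_pos'])
im,d=imaging.get_image("scene");cv2.imwrite("pics/s2.png",cv2.resize(im[90:250,340:500],None,fx=3.7,fy=3.7,interpolation=cv2.INTER_CUBIC))
```

```text
[0.39953611 0.26577785 0.21807586]
```

View pics/s2.png

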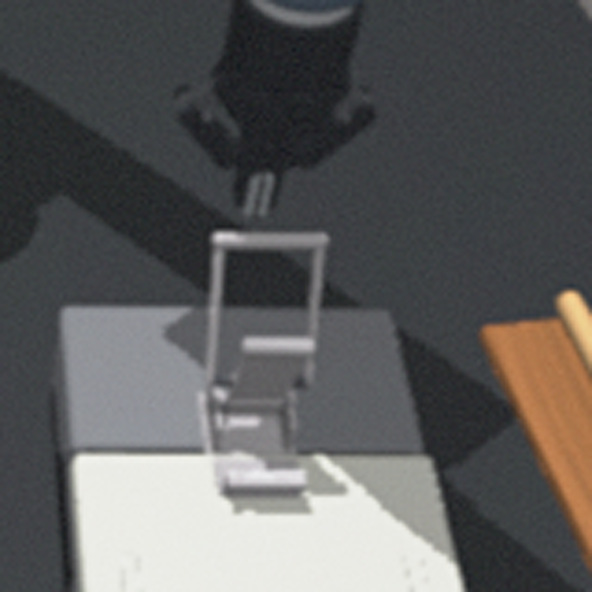

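Call:
step_arm:
  targets:
    - {"offset": [0.4,-0.05,0],"rot": [0,0,0]}
    - {"offset": [0.4,-0.05,0],"rot": [0,0,0]}
    - {"offset": [0.3,-0.04,0.1],"rot": [0,0,0]}
    - {"offset": [0.3,-0.04,0.1],"rot": [0,0,0]}
    - {"offset": [0.3,-0.04,0.1],"rot": [0,0,0]}
    - {"offset": [0.3,-0.04,0.1],"rot": [0,0,0]}

```text
t: 3.87
tool_pos: [0.4618, 0.2594, 0.2323]
tool_rot: [0.706, 0.046, 0.705, -0.046]
contact_force: [-0.7, 0.0, -1.0]
gripper_width: 0.0
```

Call:
step_arm:
  targets:
    - {"offset": [0.3,-0.04,0.05],"rot": [0,0,0]}
    - {"offset": [0.3,-0.04,0],"rot": [0,0,0]}
    - {"offset": [0.2,-0.03,0],"rot": [0,0,0]}
    - {"offset": [0.2,-0.03,0],"rot": [0,0,0]}

```text
t: 4.2
tool_pos: [0.4911, 0.2552, 0.2329]
tool_rot: [0.706, 0.046, 0.706, -0.046]
contact_force: [-0.3, -0.1, -0.2]
gripper_width: 0.0002
```

Run:
```python
from h import *
print(manip.sense()['tool_pos'])
im,d=imaging.get_image("scene");cv2.imwrite("pics/s3.png",cv2.resize(im[90:250,340:500],None,fx=3.7,fy=3.7,interpolation=cv2.INTER_CUBIC))
```

```text
[0.49109966 0.25520783 0.23286   ]
```

View pics/s3.png

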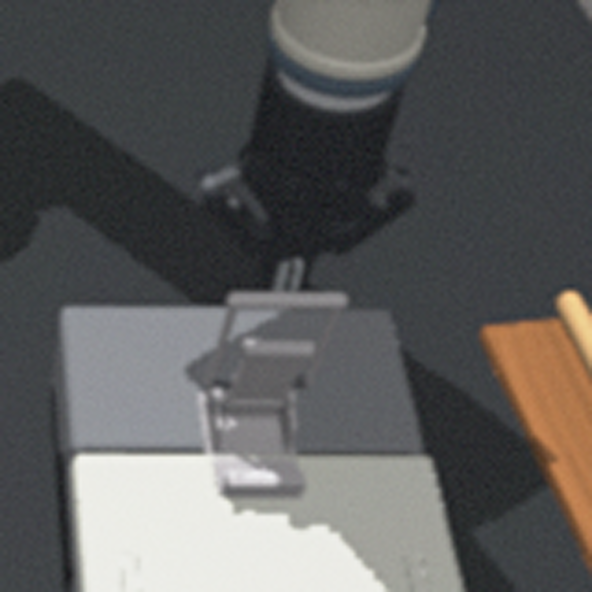

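Call:
step_arm:
  targets:
    - {"offset": [0.3,-0.04,0],"rot": [0,0,0]}
    - {"offset": [0.3,-0.04,0],"rot": [0,0,0]}
    - {"offset": [0.1,0,0],"rot": [0,0,0]}
    - {"offset": [0,0,0],"rot": [0,0,0]}
    - {"offset": [0,0,0],"rot": [0,0,0]}
    - {"offset": [0,0,0],"rot": [0,0,0]}

```text
t: 4.75
tool_pos: [0.5111, 0.253, 0.2329]
tool_rot: [0.705, 0.046, 0.706, -0.046]
contact_force: [-0.6, -0.8, -0.2]
gripper_width: 0.0004
```

Run:
```python
from h import *
print(manip.sense()['tool_pos'])
im,d=imaging.get_image("scene");cv2.imwrite("pics/s4.png",cv2.resize(im[90:250,340:500],None,fx=3.7,fy=3.7,interpolation=cv2.INTER_CUBIC))
```

```text
[0.51112624 0.25296962 0.23292143]
```

View pics/s4.png

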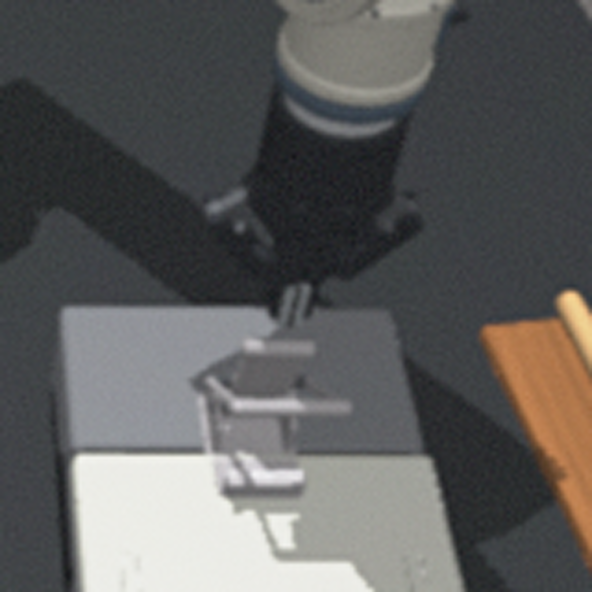

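Call:
step_arm:
  targets:
    - {"offset": [0,0,0.6],"rot": [0,0,0]}
    - {"offset": [0.3,-0.04,0.6],"rot": [0,0,0]}
    - {"offset": [0.6,-0.05,0],"rot": [0,0,0]}
    - {"offset": [0.2,0,0],"rot": [0,0,0]}
    - {"offset": [0,0,0],"rot": [0,0,0]}
    - {"offset": [0,0,0],"rot": [0,0,0]}

```text
t: 5.3
tool_pos: [0.5436, 0.25, 0.2681]
tool_rot: [0.705, 0.046, 0.706, -0.047]
contact_force: [-1.3, -0.6, -0.4]
gripper_width: 0.0
```

Run:
```python
from h import *
print(manip.sense()['tool_pos'])
a=[cv2.resize(im,None,fx=3.7,fy=3.7,interpolation=cv2.INTER_CUBIC) for im in (imaging.get_image("scene")[0][130:250,350:455],imaging.get_image("top")[0][160:280,135:240])]
cv2.imwrite("pics/s5.png",np.hstack(a))
```

```text
[0.5435659  0.25004454 0.26814194]
```

View pics/s5.png

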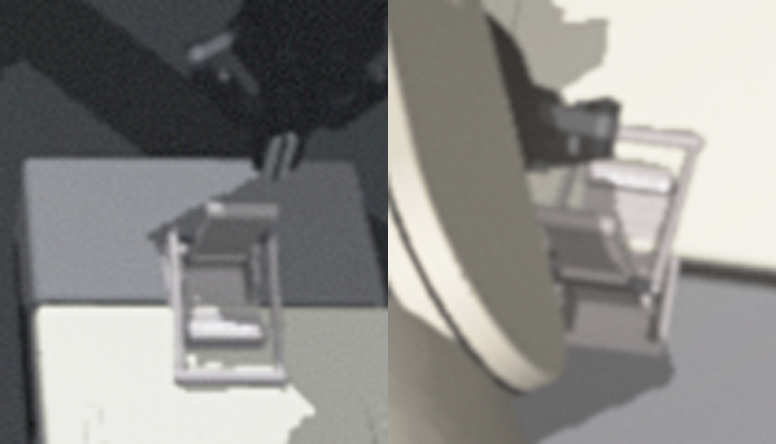

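The loop has dropped over the keeper, with the bar beyond the lip and the legs straddling it. Next I lower on the keeper side of the lever and swing it over.

Call:
step_arm:
  targets:
    - {"offset": [0,0,-0.8],"rot": [0,0,0]}
    - {"offset": [0,0,-0.8],"rot": [0,0,0]}
    - {"offset": [0,0,-0.7],"rot": [0,0,0]}
    - {"offset": [0,0,-0.24],"rot": [0,0,0]}
    - {"offset": [-0.4,0.05,0],"rot": [0,0,0]}
    - {"offset": [-0.4,0.05,0],"rot": [0,0,0]}
    - {"offset": [-0.4,0.05,0],"rot": [0,0,0]}
    - {"offset": [-0.23,0.03,0],"rot": [0,0,0]}

```text
t: 6.07
tool_pos: [0.5, 0.2563, 0.1942]
tool_rot: [0.706, 0.046, 0.705, -0.046]
contact_force: [1.1, 0.6, 0.6]
gripper_width: -0.0003
```

Call:
step_arm:
  targets:
    - {"offset": [-0.4,0.05,0],"rot": [0,0,0]}
    - {"offset": [-0.4,0.05,0],"rot": [0,0,0]}
    - {"offset": [-0.2,0.03,-0.08],"rot": [0,0,0]}
    - {"offset": [0,0,0],"rot": [0,0,0]}

```text
t: 6.4
tool_pos: [0.4695, 0.2596, 0.1903]
tool_rot: [0.705, 0.046, 0.706, -0.046]
contact_force: [0.5, 0.2, 0.3]
gripper_width: 0.0001
```

Run:
```python
from h import *
print(manip.sense()['tool_pos'])
a=[cv2.resize(im,None,fx=3.7,fy=3.7,interpolation=cv2.INTER_CUBIC) for im in (imaging.get_image("scene")[0][130:250,350:455],imaging.get_image("top")[0][160:280,135:240])]
cv2.imwrite("pics/s6.png",np.hstack(a))
```

```text
[0.46948536 0.259609   0.19028435]
```

View pics/s6.png

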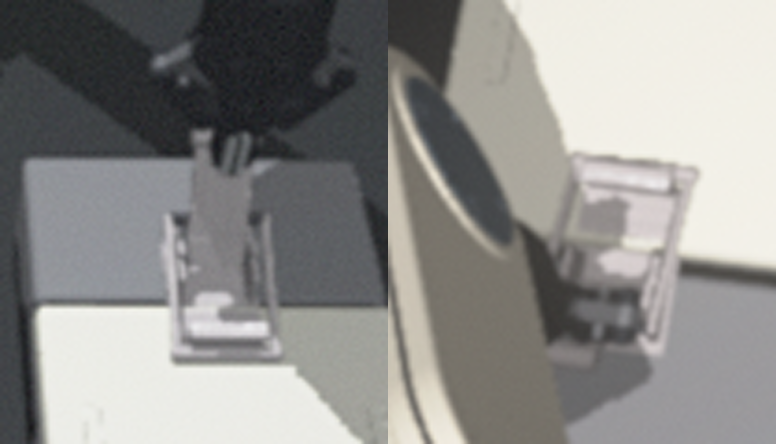

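Call:
step_arm:
  targets:
    - {"offset": [-0.25,0,-0.18],"rot": [0,0,0]}
    - {"offset": [-0.25,0,-0.2],"rot": [0,0,0]}
    - {"offset": [-0.28,0.03,-0.28],"rot": [0,0,0]}
    - {"offset": [-0.27,0.03,-0.33],"rot": [0,0,0]}
    - {"offset": [-0.15,0.02,-0.28],"rot": [0,0,0]}
    - {"offset": [-0.11,0.01,-0.29],"rot": [0,0,0]}
    - {"offset": [0,0,0],"rot": [0,0,0]}

```text
t: 7.08
tool_pos: [0.4298, 0.2614, 0.1413]
tool_rot: [0.704, 0.045, 0.707, -0.047]
contact_force: [-0.5, -1.4, -0.2]
gripper_width: -0.0004
```

Call:
step_arm:
  targets:
    - {"offset": [-0.06,0,-0.3],"rot": [0,0,0]}
    - {"offset": [-0.05,0,-0.32],"rot": [0,0,0]}
    - {"offset": [0,0,0],"rot": [0,0,0]}
    - {"offset": [0,0,0],"rot": [0,0,0]}

```text
t: 7.42
tool_pos: [0.4294, 0.2625, 0.125]
tool_rot: [0.706, 0.046, 0.705, -0.046]
contact_force: [-0.7, 0.6, 5.7]
gripper_width: 0.0002
```

Run:
```python
from h import *
print(manip.sense()['tool_pos'])
a=[cv2.resize(im,None,fx=3.7,fy=3.7,interpolation=cv2.INTER_CUBIC) for im in (imaging.get_image("scene")[0][130:250,350:455],imaging.get_image("top")[0][160:280,135:240])]
cv2.imwrite("pics/s7.png",np.hstack(a))
```

```text
[0.42937645 0.26249837 0.12497138]
```

View pics/s7.png

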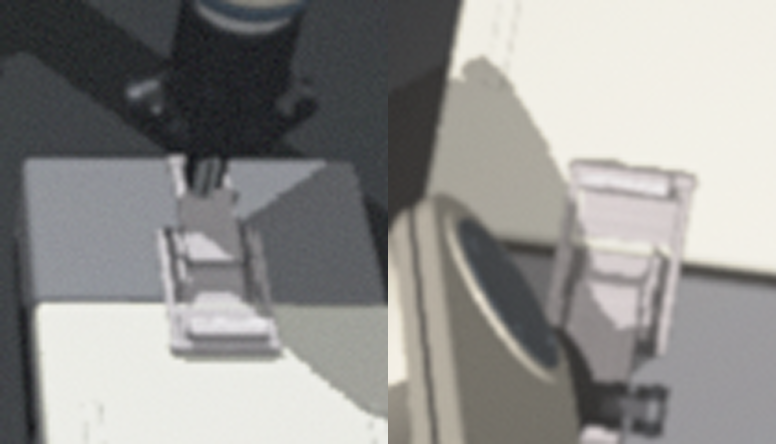

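Call:
step_arm:
  targets:
    - {"offset": [-0.1,0,-0.08],"rot": [0,0,0]}
    - {"offset": [0,0,-0.08],"rot": [0,0,0]}
    - {"offset": [0,0,0],"rot": [0,0,0]}
    - {"offset": [0,0,0],"rot": [0,0,0]}

```text
t: 7.85
tool_pos: [0.4294, 0.2628, 0.1243]
tool_rot: [0.708, 0.047, 0.703, -0.045]
contact_force: [-3.0, -10.2, 46.5]
gripper_width: 0.0001
```

Call:
step_arm:
  targets:
    - {"offset": [0,0,0.3],"rot": [0,0,0]}
    - {"offset": [0,0,0.7],"rot": [0,0,0]}
    - {"offset": [-0.3,0,1],"rot": [0,0,0]}
    - {"offset": [-0.6,0,1],"rot": [0,0,0]}
    - {"offset": [-0.6,0,1],"rot": [0,0,0]}
    - {"offset": [-0.4,-0.5,1],"rot": [0,0,0]}
    - {"offset": [0,-1,0],"rot": [0,0,0]}
    - {"offset": [0,0,0],"rot": [0,0,0]}

```text
t: 8.52
tool_pos: [0.3685, 0.215, 0.2713]
tool_rot: [0.706, 0.046, 0.705, -0.046]
contact_force: [0.1, 0.9, -1.8]
gripper_width: -0.0001
```

Run:
```python
from h import *
print(manip.sense()['tool_pos'])
a=[cv2.resize(im,None,fx=3.7,fy=3.7,interpolation=cv2.INTER_CUBIC) for im in (imaging.get_image("scene")[0][130:250,350:455],imaging.get_image("top")[0][160:280,135:240])]
cv2.imwrite("pics/s8.png",np.hstack(a))
p=imaging.camera_params("wrist");im,d=imaging.get_image("wrist")
import pickle;pickle.dump((p,d),open("w2.pkl","wb"));cv2.imwrite("pics/w2.png",im)
```

```text
[0.36849828 0.21498529 0.27134061]
```

View pics/s8.png

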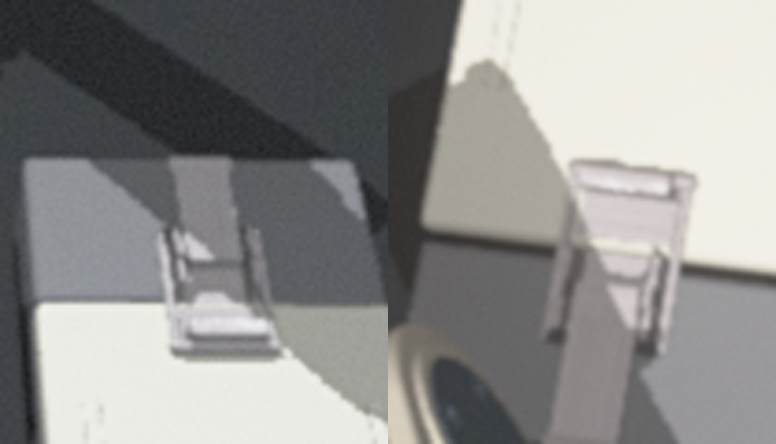

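View pics/w2.png

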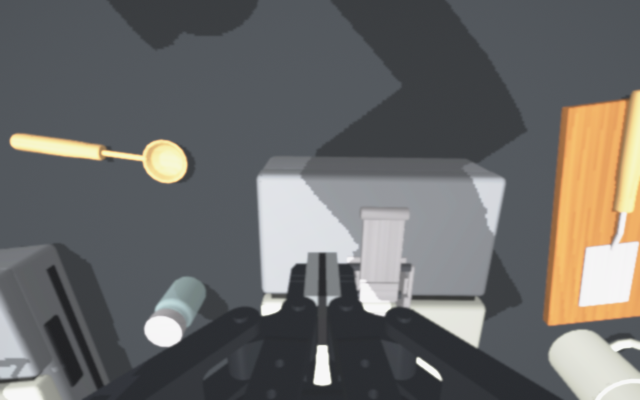

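Run:
```python
from h import *
import pickle
p,d=pickle.load(open("w2.pkl","rb"))
for u,v in [(385,214),(384,225),(383,245),(382,265),(330,230)]: print(deproj("wrist",u,v,d[v,u],p).round(4))
im,dt=imaging.get_image("top"); im2,_=imaging.get_image("scene")
cv2.imwrite("pics/t9.png",np.hstack([cv2.resize(im[190:235,180:230],None,fx=8,fy=8,interpolation=cv2.INTER_CUBIC),cv2.resize(im2[205:250,385:435],None,fx=8,fy=8,interpolation=cv2.INTER_CUBIC)]))
P=[onz("top",180+u,190+v,.117) for u,v in [(0,0)]]
cv2.imwrite("pics/s9.png",im2)
```

```text
[0.4041 0.2696 0.1279]
[0.4155 0.2682 0.1257]
[0.4356 0.2659 0.1254]
[0.4572 0.2635 0.1241]
[0.4255 0.2182 0.0998]
```

View pics/t9.png

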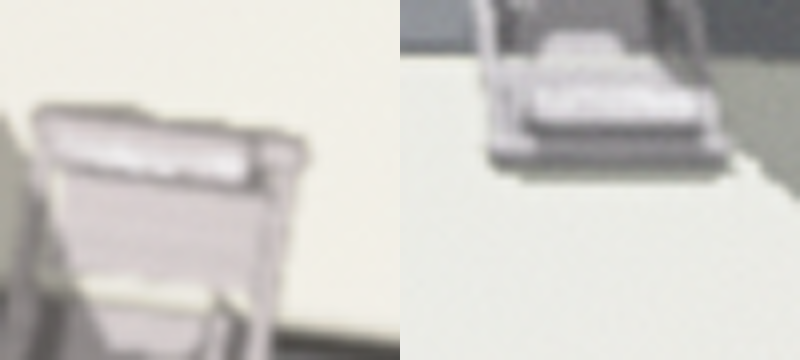

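View pics/s9.png

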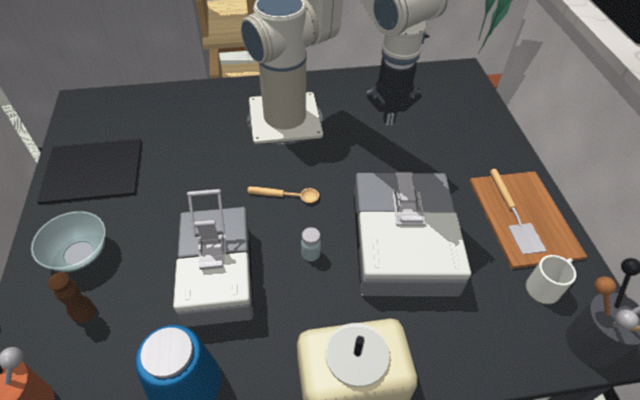

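The lever is level, with the press point at about 0.1255 m. The bar is tucked under the lip, and the small latch is untouched.

```bash
python3 -c "
from station import manip
print(manip.sense()['contact_force'],manip.sign_off())"
```

```text
the job is handed in; nothing more can be done
[1.06046135 1.14836271 0.75234354] None
```

The larger carrier, on the robot's left, is fastened. I pushed its loop over so the bar dropped beyond the keeper, then swung the lever over and pressed it down. The job is handed in after about 9 s of the 48 s allowed.

**Last checks:**
- **Lever:** it stayed flat after release. The wrist depth puts the press point at about 125.5 mm, against 125 mm expected when shut. The blade read roughly 2° off level, which is within measuring error.
- **Loop bar:** the top and scene pictures show it tucked against and under the keeper lip.
- **Smaller carrier:** its latch looks unchanged and open, and the arm touched nothing at hand-in.

**Force at the stop:** the final press ended with 46 N (vertical) at the fingertips on the lever. That is under the 120 N wrist limit. The 40 N limit is for the arm and the gripper's body, and I judged that only the fingertips were touching, but I did not check this separately.

**Measurements that disagreed:** my estimates of the keeper's sideways position differed by about 5–8 mm. The loop straddled the keeper without trouble all the same.

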